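# Find the bead-loaded tube by weight and press it on the vortex mixer

### The arm

A 6-joint arm with a two-finger parallel gripper is mounted at the origin on a cart in front of the work surface, level with it; the furniture and walls round the work are solid. World frame = base frame: x ahead of the robot, y to its left, z up, the work surface at z = 0. Lengths are in mm, angles in rad, forces in N, time in s.
With the tool pointing down it reaches from about 275 to 750 mm from the base axis. Payload 10.2 kg.
Tool frame: the origin (TCP) lies at the very end of the fingers, on their centre line; the grasp point (between the pads) lies 19 mm behind it; z points along the fingers, y is the line along which they close (so a half turn about z gives the same grasp; the last joint's range is limited). The gripper opens to 85 mm and grips with 20 to 120 N. Pads are 22 mm wide; open, the fingers measure 114 mm over their backs; the gripper's body (76 mm by 85 mm) begins 54 mm behind the grasp point. The pads swing forward as they close: fully open they stand 13 mm farther back than shut.
Start: joints at [0.949, 0.313, 1.498, -0, 1.331, -0.223], TCP at [203.877, 483.803, 231.294] pointing down, gripper open.
Joint ranges: [-2.94, 2.94], [-0.97, 2.17], [0.19, 2.56], [-1.23, 4.37], [0.02, 3.11], [-2.88, 2.88]. Speed limits (rad/s): [2.39, 2.39, 3.01, 3.14, 3.14, 3.14].

### API

Orientations are given as a unit quaternion [w, x, y, z].
In Python, from rig import ctrl gives the robot as it stands.
- The arm moves only by the tool step_arm, never from a script. Its argument "increments" is a list of rows, each a list of 3 entries, a list of its own where there are three numbers: the shift along the tool's x, y, z in cm, then the turn, a rotation vector about the tool's x, y, z in degrees, then the opening in per cent of the stroke, from 0 (shut) to 100 (fully open). A call has 1 to 8 rows; each row is the pose to reach, as a shift and turn from the pose commanded when the call began, along the tool's axes at that moment; what a row does not reach only later rows make up. A row lasts 1/8 s, in which the tool goes at most 62.5 mm and 10.7 degrees, less where a joint would pass 70% of its speed; a pose out of reach is approached as far as the arm can. A call with a gripper value outside its range is refused whole. The fingers move at their own pace and stop on an object; "squeeze" is the grip in N (left out, the last holds). Time passes only in rows, so rows that repeat a pose let the fingers close. It gives the time, the measured TCP pose, the force, the opening and the grip force at its end, in the units of the state.
- ctrl.sense(): the state, without advancing time (a new reading comes with each control period).
- ctrl.capture(name): name is "side" or "top" or "wrist"; returns a dict with "img" (480x640x3 uint8, red, green, blue), "fx", "fy", "cx", "cy" (pixels), "extrinsics" (4x4, takes a point from camera to world coordinates). Camera axes: x right, y down, z forward; pixel columns grow to the right and rows downward; lengths in mm; the calibration is good to about 2 mm. A picture is of the moment at which its call begins. There is no depth.
- ctrl.finish_job(): hands the job in; it is judged then, once.
The state is a dict: "time_s": time; "joints": joint angles; "dq": joint speeds; "tau": joint torques, N m; "eef_pos": TCP position; "ee_rot": TCP orientation; "force": force on the tool from outside, world axes, zero at the start; "wrist_torque": the same for the moment, N m; "grip_width": opening from 0.0 (shut) to 1.0 (fully open); "grip_force": force on a finger pad.
Only numpy, scipy, OpenCV 4.12 (cv2) and the standard library are available. Lean on these libraries where they do the work, as an engineer would, in place of code of your own. Each camera call takes 0.05 s, during which the arm holds its last target. There are 200 camera calls.

### The job

Two identical amber screw-cap tubes stand in the aluminium tube block; one is charged with steel grinding balls and only its clearly greater weight tells it from the other. Lift the two tubes in turn right out of the block to feel which is heavier, standing the first back down in a well before you take the other, and once both have been felt and the lighter one is back in the block, set the heavier upright, tip down, in the rubber cup of the vortex mixer and press gently so that the sprung cup goes down, as one does to start it. The job finishes while you are still gripping that tube and keeping the cup pressed; the lighter tube must never go on the mixer, and the other things on the bench stay where they are.

Things in the scene. Friction and masses are not known exactly. Their poses are not given: they have to be found in the camera images.
- tube_p: One of two outwardly identical opaque amber 50 ml tubes with an orange ribbed screw cap, 117 mm tall. Origin at the centre of the tip, z up along the tube. Conical from the 12 mm wide flat tip to 29 mm diameter at z = 13 mm, straight and 29 mm wide up to 103 mm (white writing patch from 62 to 92), cap 33 mm wide from 103 to 117 mm. Grip it from above on the straight part just below the cap.
- tube_q: The other of the two tubes, same sizes and axes. The loaded tube weighs 210 to 290 g, the other 55 to 85 g; look and place do not tell which is which. Each starts in a corner well of tube_block, its tip 10 mm above the bench and 50 mm of its length inside the well.
- tube_block: Heavy fixed aluminium block, 112 x 176 mm (x, y) and 60 mm high, black plates on its two y ends. Origin at the centre of its underside on the bench, z up. Six round wells at x = -25 or 25 mm, y = -50, 0 or 50 mm: 31 mm wide, mouths at z = 60 mm with a 2 mm chamfer, 50 mm deep (floor at z = 10 mm). The tubes start in the wells (-25, 50) and (25, -50), either way round.
- mixer: Small fixed touch-start vortex mixer: light grey rounded housing 122 x 112 mm, 56 mm high, black rubber cup on its top; the knob and rocker in front are of no use. Origin at the centre of its underside on the bench, z up, on the cup's axis. Round the work: a stool stands behind (x over 0.59, y -0.16 to 0.13, seat 0.52 m up), the hood's left side post at x 0.42 to 0.50, y over 0.38, sash 0.76 m up.
- cup_floor (a point): Centre of the flat floor inside the mixer's rubber cup, 72 mm above the bench when the cup is up. The cup is 51 mm outside diameter, its round recess about 35 mm wide at the mouth and 16 mm deep (mouth 88 mm above the bench when up). A tube's tip rests on this floor.
- mixer_cup (a joint): How far the mixer's cup is pressed down, m: 0 up, 0.006 fully down. A tube's own weight does not move it. Spring: starts to give at about 4 N of downward force (of which the cup and tube weigh part) and is fully down at about 9 N.
- bead_jar: Bystander: white plastic jar with blue lid, 60 mm diameter, 103 mm tall, origin at the centre of its underside.
- beaker: Bystander: glass beaker, 70 mm wide, 90 mm tall, origin at the centre of its underside.
- tape_roll: Bystander: roll of black tape lying flat, 55 mm wide, 19 mm high, origin at the centre of its underside.
- marker: Bystander: white marker pen with black cap lying on the bench, 135 mm long, origin at the centre of its underside.
Not all that is in view belongs to the job. What is shaped like the tube_p but blue or turquoise is not meant. What is shaped like the tube_q but turquoise is not meant.

How it is judged:
By the outcome, as a careful person would: the job done as asked, in the order asked, and still so for the second after the job is handed in, while the arm keeps its last pose, push and grip.
It also fails if it takes over 61 s, if anything falls off the work surface, if the arm or the gripper's body presses on something with over 40 N, if the wrist force passes 120 N, or if a joint passes its speed limit or range.

## Working session

There is one attempt and no reset: what is moved stays moved. The work goes in short steps, Python scripts to look and compute and a tool call to move; the robot and the scene stay as the last step left them, time stands still between calls to the robot, and variables do not carry over. Pictures are saved under pics/ and viewed, at most 10 in all, crops included, and the job is handed in when it is done.

Besides the shell and the picture viewer there is one more tool, called after ">>>" as name(argument=value, ...) on one line, values as JSON. step_arm: Moves the arm, as the interface text tells. Its arguments: {"type":"object","properties":{"increments":{"type":"array"},"squeeze":{"type":"number"}},"required":["increments"]}

```bash
mkdir -p pics; ls
python3 - <<'E'
from rig import ctrl
import cv2,numpy as np
s=ctrl.sense(); print({k:np.round(v,3).tolist() for k,v in s.items()})
for n in("top","side"):
    c=ctrl.capture(n); cv2.imwrite(f"pics/{n}0.png",c["img"][:,:,::-1]); print(n,c["fx"],c["cx"],c["cy"],np.round(c["extrinsics"],3).tolist())
    np.savez(f"{n}0.npz",**c)
E
```

```text
pics
{'time_s': 0.0, 'joints': [0.949, 0.313, 1.498, -0.0, 1.331, -0.223], 'dq': [-0.002, -0.0, -0.001, -0.002, -0.001, 0.001], 'tau': [-0.001, -41.226, -25.974, -0.0, 0.004, -0.0], 'eef_pos': [203.742, 483.584, 230.727], 'ee_rot': [-0.0, 0.198, 0.98, -0.001], 'force': [0.699, -0.088, 0.545], 'wrist_torque': [-0.035, -0.015, 0.012], 'grip_force': 0.0, 'grip_width': 1.0}
top 588.9219503069345 322.29817598546373 235.37923871782618 [[-0.031, -0.95, 0.309, 260.445], [-1.0, 0.027, -0.016, 3.754], [0.007, -0.31, -0.951, 1142.404], [0.0, 0.0, 0.0, 1.0]]
side 477.214079811408 311.94097365676413 236.10756555380235 [[0.077, -0.808, 0.584, 16.15], [-0.997, -0.072, 0.032, -22.801], [0.016, -0.585, -0.811, 860.401], [0.0, 0.0, 0.0, 1.0]]
```

View pics/top0.png

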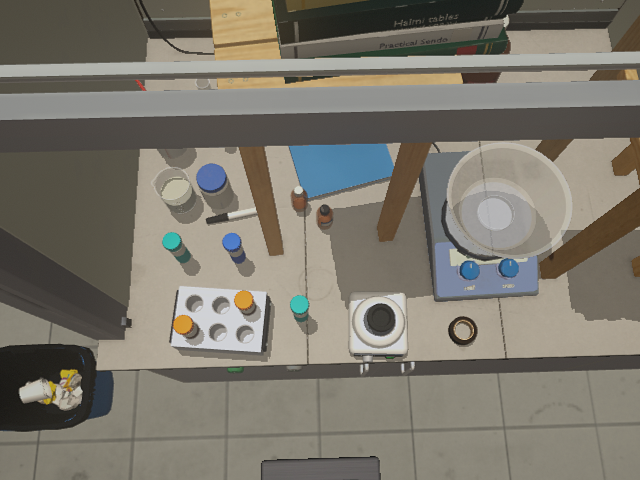

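View pics/side0.png

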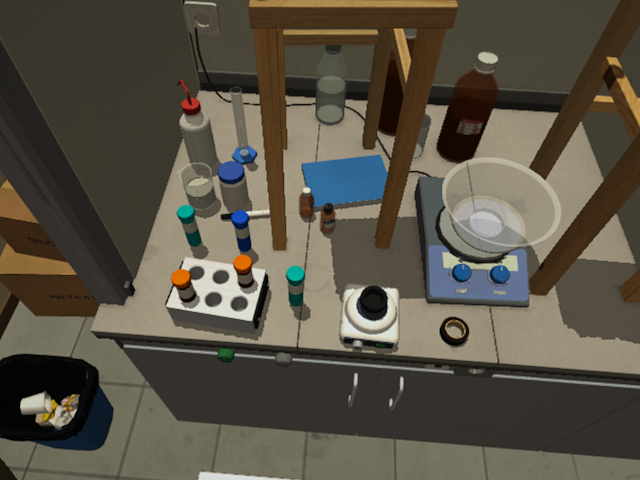

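The views show two orange caps in the block at top (244,301) and (185,325), the mixer cup at (380,318), and a turquoise tube at (300,308) that isn't part of the job.

```bash
cat > h.py <<'E'
import numpy as np,cv2
def ray(c,u,v):
    E=c["extrinsics"]; d=E[:3,:3]@np.array([(u-c["cx"])/c["fx"],(v-c["cy"])/c["fy"],1]); return E[:3,3],d
def onz(c,u,v,z):
    o,d=ray(c,u,v); return (o+d*(z-o[2])/d[2])[:2]
def mask_blobs(img,lo,hi,amin=40,roi=None):
    m=cv2.inRange(cv2.cvtColor(img,cv2.COLOR_RGB2HSV),lo,hi)
    if roi: k=np.zeros_like(m); x0,y0,x1,y1=roi; k[y0:y1,x0:x1]=255; m&=k
    n,l,s,c=cv2.connectedComponentsWithStats(m)
    return [(c[i],s[i],l==i) for i in range(1,n) if s[i,4]>=amin]
def fitz(c,m,z):
    "metric min-area rect / circle of a mask's outline cast on plane z"
    k=max(cv2.findContours(m.astype(np.uint8),0,1)[0],key=cv2.contourArea)[:,0]
    return np.array([onz(c,u,v,z) for u,v in k],np.float32)
E
python3 - <<'E'
from h import *
for n in("top","side"):
    c=dict(np.load(n+"0.npz")); img=c["img"]
    print(n)
    for b in mask_blobs(img,(8,180,150),(20,255,255),60,(150,230,290,350)):
        p=fitz(c,b[2],124); print("cap",b[0].round(1),b[1],onz(c,*b[0],122).round(1),[np.round(x,1) for x in cv2.minEnclosingCircle(p)])
    # black cup and block top
    for b in mask_blobs(img,(0,0,0),(180,255,60),300,(350,280,410,340)):
        p=fitz(c,b[2],88); print("cup",b[0].round(1),b[1],onz(c,*b[0],88).round(1),[np.round(x,1) for x in cv2.minEnclosingCircle(p)])
    for b in mask_blobs(img,(0,0,170),(180,40,255),800,(160,250,275,360)):
        p=fitz(c,b[2],60); print("block",b[1],cv2.minAreaRect(p))
    cv2.imwrite(f"pics/{n}crop.png",cv2.resize(img[250:365,160:420,::-1],None,fx=3,fy=3,interpolation=cv2.INTER_CUBIC))
E
```

```text
top
cap [243.  299.3] [235 291  18  18 249] [478.2 129.4] [array([477.8, 129.3]), np.float64(15.9)]
cap [182.4 324. ] [173 315  19  19 266] [437.8 234. ] [array([437.8, 233.8]), np.float64(16.2)]
block [ 160  250  115  110 8109] ((486.1202392578125, 189.49493408203125), (220.52223205566406, 205.52871704101562), 88.3591079711914)
side
cap [242.2 261.8] [233 254  19  16 213] [478.5 128.9] [array([477.8, 128.8]), np.float64(16.6)]
cap [180.  276.6] [171 269  19  16 227] [437.9 234.3] [array([436.9, 233.6]), np.float64(16.6)]
cup [372.4 302.8] [357 286  30  34 817] [ 432.9 -113.5] [array([ 434.4, -114.8]), np.float64(35.1)]
block [ 166  257  100   64 2555] ((456.5845642089844, 180.78500366210938), (163.96507263183594, 113.35533142089844), 84.49541473388672)
```

View pics/topcrop.png

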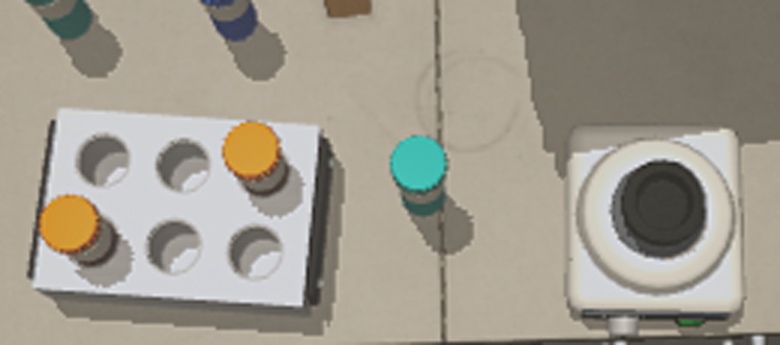

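The crop confirms the layout: caps at crop (252,151) and (70,224), cup centre near (661,206). I'll move above the nearer tube and align the tool with the world axes.

>>> step_arm(increments=[[[-4.5,-2,0.6],[0,0,-3.3],70],[[-9,-4,1.2],[0,0,-6.6],70],[[-13.5,-6,1.8],[0,0,-9.9],70],[[-18,-8,2.4],[0,0,-13.2],70],[[-22.5,-10,3],[0,0,-16.5],70],[[-27,-12,3.5],[0,0,-19.8],70],[[-31.3,-14,4],[0,0,-22.9],70],[[-31.3,-14,4],[0,0,-22.9],70]], squeeze=45)

```text
time_s: 1.1
eef_pos: [439.2, 231.2, 190.5]
ee_rot: [-0.001, 0.001, 1.0, -0.0]
force: [-0.5, 0.1, -0.9]
grip_width: 0.701
grip_force: 0.0
```

Run:
```python
from rig import ctrl
import cv2,numpy as np
from h import *
c=ctrl.capture("wrist"); np.savez("w1.npz",**c); cv2.imwrite("pics/w1.png",c["img"][:,:,::-1])
s=ctrl.sense(); print({k:np.round(s[k],3).tolist() for k in("time_s","eef_pos","ee_rot","force","grip_width","joints")}); print(c["fx"],np.round(c["extrinsics"],3).tolist())
for b in mask_blobs(c["img"],(8,180,120),(20,255,255),200):
    p=fitz(c,b[2],127); print("cap",b[0].round(1),b[1],onz(c,*b[0],127).round(1),[np.round(x,1) for x in cv2.minEnclosingCircle(p)])
```

```text
{'time_s': 1.15, 'eef_pos': [438.236, 232.436, 190.788], 'ee_rot': [-0.001, 0.001, 1.0, -0.0], 'force': [-0.521, -0.135, -0.456], 'grip_width': 0.7, 'joints': [0.251, 0.287, 1.643, 0.0, 1.213, -1.318]}
387.8534891018373 [[0.002, 0.95, 0.313, 358.902], [1.0, -0.001, -0.002, 232.359], [-0.002, 0.313, -0.95, 331.032], [0.0, 0.0, 0.0, 1.0]]
cap [330.4 252.6] [ 301  225   59   56 2407] [435.3 233.6] [array([435.3, 233.8]), np.float64(16.8)]
cap [158.  315.2] [ 130  291   58   49 2081] [474.7 131.3] [array([474.3, 131.6]), np.float64(17.0)]
```

View pics/w1.png

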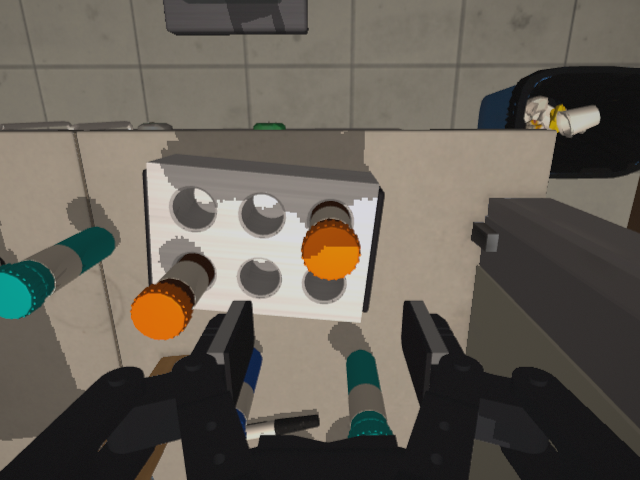

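The wrist view shows the target cap at (330,252) between the fingers, and the other cap at (158,315). Tube B is at about (437, 234). Going down and closing.

>>> step_arm(increments=[[[0.12,0.15,3],[0,0,0],70],[[0.12,0.15,6],[0,0,0],70],[[0.12,0.15,9],[0,0,0],70],[[0.12,0.15,11.2],[0,0,0],70],[[0.12,0.15,11.2],[0,0,0],50],[[0.12,0.15,11.2],[0,0,0],0],[[0.12,0.15,11.2],[0,0,0],0],[[0.12,0.15,11.2],[0,0,0],0]], squeeze=45)

```text
time_s: 2.15
eef_pos: [437.1, 235.0, 80.0]
ee_rot: [0.001, -0.0, 1.0, 0.0]
force: [0.3, -0.1, 2.1]
grip_width: 0.358
grip_force: 44.3
```

>>> step_arm(increments=[[[0,0,0],[0,0,0],0],[[0,0,0],[0,0,0],0],[[0,0,0],[0,0,0],0]])

```text
time_s: 2.52
eef_pos: [437.3, 234.9, 80.0]
ee_rot: [0.001, -0.0, 1.0, 0.0]
force: [0.6, 0.5, 5.6]
grip_width: 0.363
grip_force: 44.2
```

>>> step_arm(increments=[[[0,0,-1],[0,0,0],0],[[0,0,-3],[0,0,0],0],[[0,0,-5],[0,0,0],0],[[0,0,-7],[0,0,0],0],[[0,0,-8],[0,0,0],0],[[0,0,-8],[0,0,0],0],[[0,0,-8],[0,0,0],0],[[0,0,-8],[0,0,0],0]])

```text
time_s: 3.52
eef_pos: [436.5, 234.7, 158.7]
ee_rot: [-0.001, -0.0, 1.0, -0.0]
force: [0.2, 0.1, -0.1]
grip_width: 0.361
grip_force: 44.7
```

Run:
```python
from rig import ctrl
import cv2,numpy as np
F=[]
for i in range(6):
    c=ctrl.capture("wrist" if i else "side")
    if i==0: cv2.imwrite("pics/lift1.png",cv2.resize(c["img"][150:350,120:420,::-1],None,fx=2.5,fy=2.5))
    s=ctrl.sense(); F.append([*s["force"],*s["wrist_torque"]])
print(np.round(F,2),s["eef_pos"],s["tau"])
```

```text
[[-0.52 -0.17 -0.33 -0.01 -0.04  0.01]
 [ 0.    0.77 -0.68 -0.01 -0.03  0.04]
 [ 0.2   0.21 -0.52 -0.01 -0.   -0.01]
 [-0.92 -0.95 -0.64 -0.01 -0.03 -0.02]
 [-0.13  0.75 -0.45  0.02  0.01  0.04]
 [ 0.11  0.68 -0.59  0.01 -0.04  0.01]] [436.70861459 234.72847894 159.18047069] [-2.88229683e-03 -3.95601261e+01 -2.39134151e+01 -1.00083111e-03
  3.32350428e-04 -8.22998970e-06]
```

View pics/lift1.png

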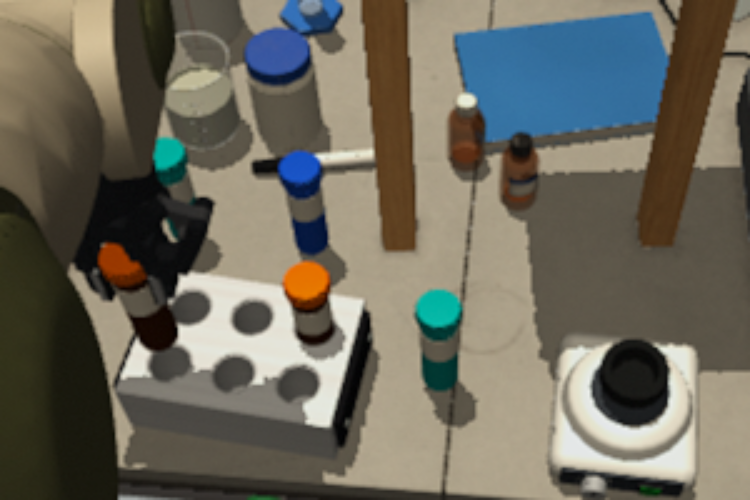

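The side view shows the tube fully clear of the block, and the force is only about 0.5 N, so this looks like the lighter one. Putting it back in its own well.

>>> step_arm(increments=[[[0,0,1.5],[0,0,0],0],[[0,0,3],[0,0,0],0],[[0,0,4.5],[0,0,0],0],[[0,0,6],[0,0,0],0],[[0,0,7.2],[0,0,0],0],[[0,0,7.95],[0,0,0],0],[[0,0,7.95],[0,0,0],0],[[0,0,7.95],[0,0,0],0]])

```text
time_s: 4.82
eef_pos: [437.0, 234.8, 80.0]
ee_rot: [0.0, -0.0, 1.0, 0.0]
force: [0.7, -0.2, 2.6]
grip_width: 0.359
grip_force: 45.3
```

>>> step_arm(increments=[[[0,0,0],[0,0,0],70],[[0,0,0],[0,0,0],70],[[0,0,0],[0,0,0],70],[[0,0,0],[0,0,0],70],[[0,0,-3],[0,0,0],70],[[0,0,-6],[0,0,0],70],[[0,0,-9],[0,0,0],70],[[0,0,-11],[0,0,0],70]])

```text
time_s: 5.82
eef_pos: [436.9, 234.8, 191.2]
ee_rot: [0.001, -0.0, 1.0, 0.0]
force: [-0.8, 0.3, -0.6]
grip_width: 0.695
grip_force: 0.0
```

Run:
```python
from rig import ctrl
import cv2,numpy as np
from h import *
F=[]
for i in range(5):
    c=ctrl.capture("wrist"); s=ctrl.sense(); F.append(s["force"])
print(np.mean(F,0),s["eef_pos"],s["time_s"])
for b in mask_blobs(c["img"],(8,180,120),(20,255,255),200):
    p=fitz(c,b[2],127); print("cap",[np.round(x,1) for x in cv2.minEnclosingCircle(p)])
```

```text
[-0.14433445  0.02176248 -0.03009286] [436.33270423 234.62291199 188.78483649] 6.075
cap [array([435.2, 232.9]), np.float64(16.8)]
cap [array([474.4, 131.7]), np.float64(17.0)]
```

Tube B is back at its original spot and its weight was about 0.55 N, so it's the light one. Now the other tube.

>>> step_arm(increments=[[[-1,-2.6,0],[0,0,0],70],[[-2,-5.2,0],[0,0,0],70],[[-3,-7.8,0],[0,0,0],70],[[-4,-10.4,0],[0,0,0],70],[[-4,-10.4,0],[0,0,0],70],[[-4,-10.4,0],[0,0,0],70]])

```text
time_s: 6.82
eef_pos: [476.4, 131.3, 189.1]
ee_rot: [-0.001, -0.0, 1.0, 0.0]
force: [-0.2, -0.1, -1.6]
grip_width: 0.701
grip_force: 0.0
```

Run:
```python
from rig import ctrl
import cv2,numpy as np
from h import *
c=ctrl.capture("wrist"); s=ctrl.sense()
print(s["eef_pos"],s["time_s"])
for b in mask_blobs(c["img"],(8,180,120),(20,255,255),200):
    p=fitz(c,b[2],127); print("cap",b[0],[np.round(x,1) for x in cv2.minEnclosingCircle(p)])
```

```text
[476.37127595 131.46097371 189.30742891] 6.875
cap [515.3730462  188.56755818] [array([435.8, 230.6]), np.float64(16.9)]
cap [322.86116954 258.53260412] [array([475.3, 129.6]), np.float64(16.8)]
```

>>> step_arm(increments=[[[0,-0.18,3],[0,0,0],70],[[0,-0.18,6],[0,0,0],70],[[0,-0.18,9],[0,0,0],70],[[0,-0.18,11],[0,0,0],70],[[0,-0.18,11],[0,0,0],50],[[0,-0.18,11],[0,0,0],0],[[0,-0.18,11],[0,0,0],0],[[0,-0.18,11],[0,0,0],0]], squeeze=55)

```text
time_s: 7.88
eef_pos: [477.2, 129.2, 80.4]
ee_rot: [0.001, -0.0, 1.0, 0.0]
force: [0.0, 0.6, 0.8]
grip_width: 0.36
grip_force: 54.3
```

>>> step_arm(increments=[[[0,0,0],[0,0,0],0],[[0,0,0],[0,0,0],0]])

```text
time_s: 8.12
eef_pos: [477.3, 129.1, 80.4]
ee_rot: [0.001, -0.0, 1.0, 0.0]
force: [0.1, 1.7, 5.3]
grip_width: 0.357
grip_force: 54.1
```

>>> step_arm(increments=[[[0,0,-2],[0,0,0],0],[[0,0,-4],[0,0,0],0],[[0,0,-6],[0,0,0],0],[[0,0,-8],[0,0,0],0],[[0,0,-10],[0,0,0],0],[[0,0,-12],[0,0,0],0],[[0,0,-13],[0,0,0],0],[[0,0,-13],[0,0,0],0]])

```text
time_s: 9.12
eef_pos: [476.8, 128.9, 209.7]
ee_rot: [-0.0, -0.0, 1.0, -0.0]
force: [-1.0, 0.3, -2.1]
grip_width: 0.359
grip_force: 54.9
```

Run:
```python
from rig import ctrl
import cv2,numpy as np
from h import *
F=[]
for i in range(6):
    c=ctrl.capture("side" if i else "top"); s=ctrl.sense(); F.append(s["force"])
    if i==0: np.savez("top1.npz",**c); T=c
print(np.mean(F[1:],0),s["eef_pos"],s["time_s"],s["grip_width"])
np.savez("side1.npz",**c)
a=T["img"][230:365,150:420,::-1]; b=c["img"][200:360,150:420,::-1]
cv2.imwrite("pics/lift2.png",cv2.resize(np.vstack([a,b]),None,fx=2,fy=2))
# cup: dark mask, print row profile, fit by outline
for n,d in (("top",T),("side",c)):
    g=cv2.cvtColor(d["img"],cv2.COLOR_RGB2GRAY)
    for th in (35,50,70,100):
        m=np.zeros_like(g); m[275:345,350:415]=(g<th)[275:345,350:415]
        k,l,st,ce=cv2.connectedComponentsWithStats(m.astype(np.uint8))
        i=1+np.argmax(st[1:,4]); print(n,th,st[i],ce[i].round(1),onz(d,*ce[i],88).round(1))
```

```text
[-0.19795138 -0.1743783  -2.65075326] [476.65690189 128.9925493  209.23087285] 9.425 0.35791699734413984Traceback (most recent call last):
  File "<stdin>", line 18, in <module>
    return _wrapfunc(a, 'argmax', axis=axis, out=out, **kwds)
    return bound(*args, **kwds)
ValueError: attempt to get argmax of an empty sequence
```

View pics/lift2.png

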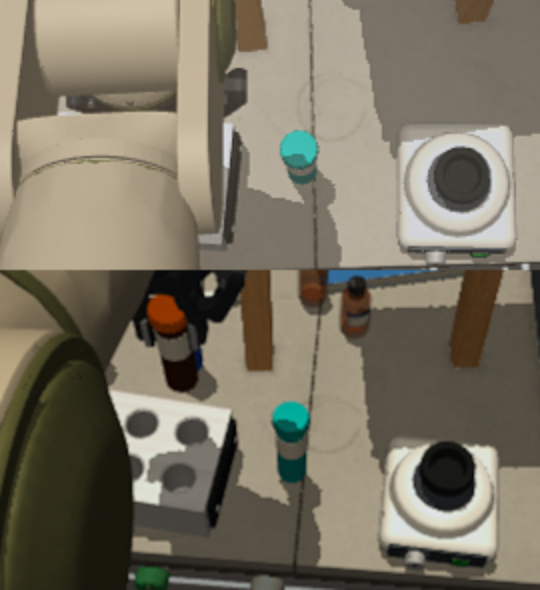

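Measured 2.65 N (about 270 g), so this is the heavy tube, well clear of the block. Now locating the cup from its rim, using the far edge and left/right extremes in both views.

Run:
```python
from h import *
for n in ("top1","side1"):
    d=dict(np.load(n+".npz")); g=cv2.cvtColor(d["img"],cv2.COLOR_RGB2GRAY)
    for th in (60,80,110):
        m=np.zeros_like(g); m[275:335,352:405]=(g<th)[275:335,352:405]
        k,l,st,ce=cv2.connectedComponentsWithStats(m)
        if k<2: continue
        i=1+np.argmax(st[1:,4]); x,y,w,h,a=st[i]
        uc=ce[i][0]; far=onz(d,uc,y-.5,88)
        print(n,th,st[i],"far-edge ctr",(far-[25.5,0]).round(1),"width ctr y",onz(d,x+w/2-.5,y+w/2,88).round(1))
        # metric circle from upper half contour
        ys,xs=np.nonzero(l==i); P=[]
        for u in range(x+3,x+w-3): P.append(onz(d,u,ys[xs==u].min()-.5,88))
        P=np.array(P); A=np.c_[2*P,np.ones(len(P))]; s=np.linalg.lstsq(A,(P**2).sum(1),rcond=None)[0]
        print("  circ",s[:2].round(1),np.sqrt(s[2]+s[0]**2+s[1]**2).round(1))
```

```text
top1 60 [369 304  26  23 158] far-edge ctr [ 444.8 -120.2] width ctr y [ 445.7 -116.1]
  circ [ 449.4 -114.6] 21.8
top1 80 [367 304  28  31 700] far-edge ctr [ 444.9 -115.6] width ctr y [ 444.  -114.2]
  circ [ 446.4 -114.3] 24.7
top1 110 [364 303  31  32 787] far-edge ctr [ 446.8 -114. ] width ctr y [ 443.2 -111.4]
  circ [ 443.4 -113.8] 27.6
side1 60 [357 286  30  34 820] far-edge ctr [ 443.6 -113.3] width ctr y [ 436.5 -111.9]
  circ [ 446.  -115.5] 23.5
side1 80 [357 285  31  35 846] far-edge ctr [ 445.8 -113.5] width ctr y [ 437.6 -112.8]
  circ [ 448.5 -115.6] 22.8
side1 110 [ 352  275   53   46 1535] far-edge ctr [ 468.2 -121.1] width ctr y [ 436.5 -123.7]
  circ [ 226.3 -147.2] 269.9
```

>>> step_arm(increments=[[[0.4,-3,-0.5],[0,0,0],0],[[0.9,-7,-1],[0,0,0],0],[[1.5,-11,-1],[0,0,0],0],[[2,-15,-1],[0,0,0],0],[[2.5,-19,-1],[0,0,0],0],[[3,-22.5,-1],[0,0,0],0],[[3.25,-24.3,-0.5],[0,0,0],0],[[3.25,-24.3,0],[0,0,0],0]])

```text
time_s: 10.42
eef_pos: [444.4, -114.8, 209.4]
ee_rot: [-0.0, 0.001, 1.0, 0.0]
force: [0.3, 0.2, -2.6]
grip_width: 0.356
grip_force: 55.1
```

>>> step_arm(increments=[[[0,0,1],[0,0,0],0],[[0,0,2],[0,0,0],0],[[0,0,3],[0,0,0],0],[[0,0,3.5],[0,0,0],0],[[0,0,3.5],[0,0,0],0]])

```text
time_s: 11.05
eef_pos: [444.5, -113.9, 174.5]
ee_rot: [-0.0, -0.0, 1.0, 0.0]
force: [0.2, -0.6, -3.4]
grip_width: 0.359
grip_force: 55.1
```

Run:
```python
from rig import ctrl
import cv2,numpy as np
from h import *
W=ctrl.capture("wrist"); c=ctrl.capture("side"); T=ctrl.capture("top"); s=ctrl.sense()
print(s["eef_pos"],s["time_s"],s["force"])
np.savez("side2.npz",**c); np.savez("wr2.npz",**W)
a=cv2.resize(c["img"][180:350,290:450,::-1],(500,531)); b=cv2.resize(T["img"][220:360,310:420,::-1],(300,382))
o=np.zeros((531,800,3),np.uint8); o[:,:500]=a; o[:382,500:]=b
cv2.imwrite("pics/mix.png",o); cv2.imwrite("pics/wr2.png",W["img"][:,:,::-1])
```

```text
[ 444.73639456 -114.11875368  175.11377655] 11.2 [ 0.1122046   1.33955449 -2.58485386]
```

View pics/mix.png

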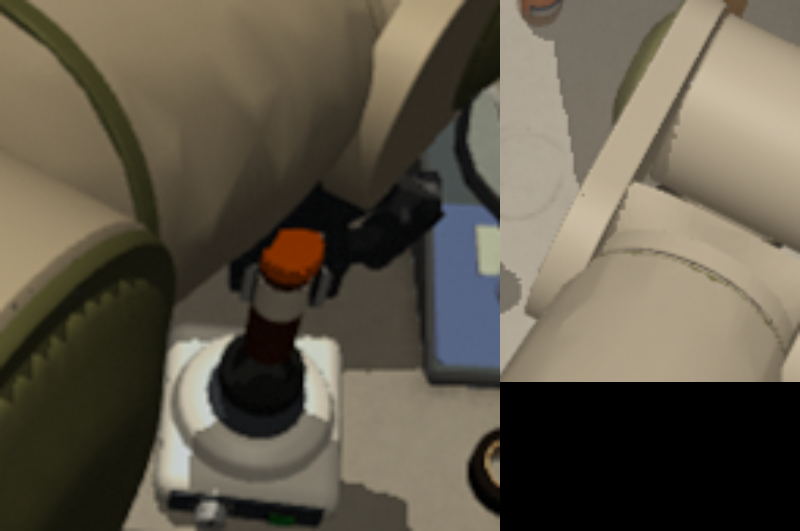

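View pics/wr2.png

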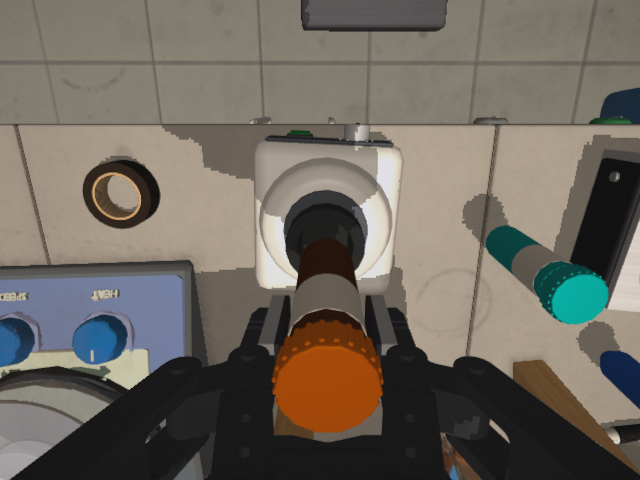

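Side and wrist views show the tip just above the cup, with the tip (326,245) and cup (325,~235) columns aligned. I'll check x quickly by projecting the expected cup circle.

Run:
```python
from h import *
def pr(c,p):
    E=c["extrinsics"]; q=E[:3,:3].T@(np.array(p)-E[:3,3]); return (q[:2]/q[2]*c["fx"]+[c["cx"],c["cy"]]).round(1)
W=dict(np.load("wr2.npz"))
for x,nm in ((445-25.5,"near outer"),(445-17.5,"near inner"),(445+25.5,"far outer")): print(nm,pr(W,(x,-114,88)))
print("R/L",pr(W,(445,-114+25.5,88)),pr(W,(445,-114-25.5,88)),"tip near",pr(W,(438.5,-114,105)))
g=cv2.cvtColor(W["img"],cv2.COLOR_RGB2GRAY); print(g[180:250,326].tolist()); print(g[235,270:380].tolist())
```

```text
near outer [326.  206.3]
near inner [326.  219.1]
far outer [326.  283.7]
R/L [367.1 246.3] [285.  246.2] tip near [325.9 245.5]
[168, 172, 169, 167, 164, 161, 160, 160, 160, 141, 61, 52, 56, 54, 54, 54, 55, 54, 54, 54, 54, 53, 49, 34, 21, 21, 22, 23, 24, 28, 30, 30, 29, 32, 31, 29, 29, 29, 31, 28, 29, 31, 30, 29, 29, 30, 30, 30, 31, 30, 30, 30, 29, 32, 31, 31, 31, 30, 24, 24, 25, 25, 25, 24, 24, 25, 23, 25, 25, 23]
[215, 216, 217, 219, 220, 222, 223, 223, 224, 224, 224, 224, 224, 215, 118, 86, 75, 25, 29, 31, 31, 30, 29, 30, 31, 30, 30, 32, 30, 28, 22, 23, 27, 29, 31, 29, 31, 29, 32, 32, 32, 31, 30, 29, 30, 29, 30, 29, 31, 30, 31, 31, 31, 30, 29, 29, 31, 31, 29, 30, 32, 31, 30, 29, 30, 34, 42, 42, 43, 45, 44, 44, 45, 44, 44, 42, 42, 40, 26, 22, 28, 40, 43, 42, 41, 45, 45, 44, 45, 45, 44, 43, 43, 62, 92, 92, 103, 164, 225, 225, 225, 224, 224, 223, 223, 223, 223, 222, 221, 220]
```

>>> step_arm(increments=[[[-0.1,0,0.8],[0,0,0],0],[[-0.1,0,1.6],[0,0,0],0],[[-0.1,0,2.2],[0,0,0],0],[[-0.1,0,2.7],[0,0,0],0],[[-0.1,0,3.0],[0,0,0],0],[[-0.1,0,3.1],[0,0,0],0],[[-0.1,0,3.1],[0,0,0],0]])

```text
time_s: 12.08
eef_pos: [445.6, -114.1, 143.9]
ee_rot: [0.0, -0.0, 1.0, -0.0]
force: [0.6, -0.5, -1.8]
grip_width: 0.358
grip_force: 55.1
```

>>> step_arm(increments=[[[0,0,0.1],[0,0,0],0],[[0,0,0.2],[0,0,0],0],[[0,0,0.2],[0,0,0],0]])

```text
time_s: 12.45
eef_pos: [445.8, -114.1, 142.1]
ee_rot: [0.0, -0.0, 1.0, -0.0]
force: [-0.2, -0.2, 1.5]
grip_width: 0.357
grip_force: 54.9
```

>>> step_arm(increments=[[[0,0,0.1],[0,0,0],0],[[0,0,0.2],[0,0,0],0],[[0,0,0.2],[0,0,0],0]])

```text
time_s: 12.82
eef_pos: [445.7, -114.1, 139.9]
ee_rot: [0.0, -0.0, 1.0, -0.0]
force: [-0.2, -0.3, 1.5]
grip_width: 0.357
grip_force: 54.8
```

>>> step_arm(increments=[[[0,0,0.1],[0,0,0],0],[[0,0,0.2],[0,0,0],0],[[0,0,0.2],[0,0,0],0],[[0,0,0.2],[0,0,0],0]])

```text
time_s: 13.32
eef_pos: [445.7, -114.1, 137.9]
ee_rot: [0.0, -0.0, 1.0, -0.0]
force: [0.1, 0.3, 4.3]
grip_width: 0.356
grip_force: 54.8
```

Run:
```python
from rig import ctrl
import cv2,numpy as np
from h import *
F=[]
for i in range(5):
    c=ctrl.capture("side" if i else "wrist"); s=ctrl.sense(); F.append(s["force"])
    if i==0: W=c
print(np.mean(F,0),s["eef_pos"],s["time_s"])
a=cv2.resize(c["img"][180:350,290:450,::-1],(400,425)); b=cv2.resize(W["img"][100:440,170:490,::-1],(400,425))
cv2.imwrite("pics/fin.png",np.hstack([a,b]))
```

```text
[-0.12780262 -0.26738951  4.96312442] [ 445.59245751 -114.08412505  137.84141456] 13.575
```

View pics/fin.png

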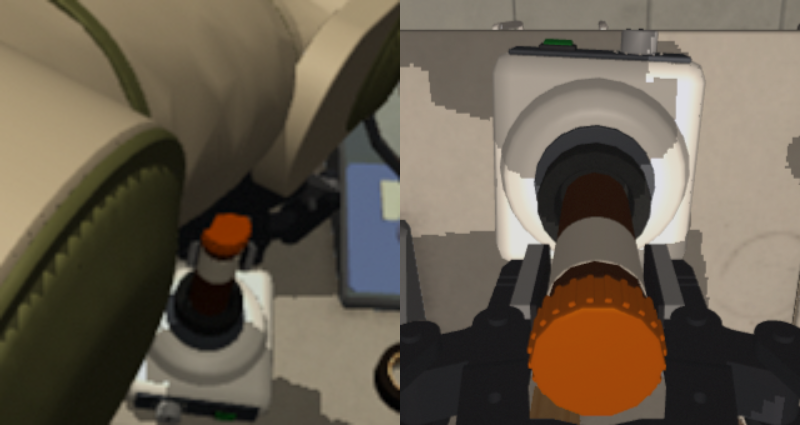

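The tube sits upright in the cup with its tip inside (crop (215,300) side, (595,180) wrist). It's pressing with about 7.6 N, so the cup is partly down. Handing in.

```bash
python3 -c "
from rig import ctrl
print(ctrl.finish_job())"
```

```text
the job is handed in; nothing more can be done
None
```

The job is handed in: the heavier tube (about 270 g) is held upright in the mixer cup and pressed with about 7.6 N, and the lighter one (about 55 g) is back in its own well; the hand-in call returned no verdict.

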